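# Show which sample goes where, then confirm

### The arm

A 7-joint arm with a two-finger parallel gripper is mounted at the origin on the work surface. World frame = base frame: x ahead of the robot, y to its left, z up, the work surface at z = 0. Lengths are in m, angles in degrees, forces in N, time in s.
With the tool pointing down it reaches from about 0.425 to 0.875 m from the base axis. Payload 4.7 kg.
Tool frame: the origin (TCP) lies at the very end of the fingers, on their centre line; the grasp point (between the pads) lies 19 mm behind it (env.grasp_offset is the distance from the TCP to the grasp point, in m); z points along the fingers, y is the line along which they close (so a half turn about z gives the same grasp; the last joint's range is limited). The gripper opens to 87 mm and grips with 3 to 60 N. Pads are 19 mm wide; open, the fingers measure 117 mm over their backs; the gripper's body (75 mm by 190 mm) begins 51 mm behind the grasp point.
Start: joints at [68.474, 18.392, -4.016, 83.108, 1.295, 78.541, -3.26], TCP at [0.247, -0.601, 0.223] pointing down, gripper open.
Joint ranges: [-163.93, 163.93], [-17.29, 119.83], [-79.2, 71.16], [3.27, 140.29], [-89.18, 269.18], [5.43, 117.66], [-154.24, 154.24]. Speed limits (degrees/s): [147.25, 147.25, 180, 180, 180, 180, 180].

### API

Orientations are given as [roll, pitch, yaw] about the fixed x, y, z axes, in that order (R = Rz(yaw) Ry(pitch) Rx(roll)).
In Python, from cell import env gives the robot as it stands. The module is installed in compiled form; this text tells all that it offers.
- The arm moves only by the tool drive_tool, never from a script. Its argument "moves" is one flat list of numbers, 5 for each row, row after row: the shift along the tool's x, y, z in units of 40 mm (1.0 is 40 mm), then the turn about the tool's z in units of 10 degrees (1.0 is 10 degrees), then the finger opening in mm, from 0 to 87. A call has 1 to 5 rows; each row is the pose to reach, as a shift and turn from the pose commanded when the call began, along the tool's axes at that moment; what a row does not reach only later rows make up. A row lasts 1/8 s, in which the tool goes at most 62.5 mm and 10.7 degrees, less where a joint would pass 70% of its speed; a pose out of reach is approached as far as the arm can. A call with a gripper value outside its range is refused whole. The fingers move at their own pace and stop on an object; "squeeze" is the grip in N (left out, the last holds). Time passes only in rows, so rows that repeat a pose let the fingers close. It gives the time, the measured TCP pose, the force, the opening and the grip force at its end, in the units of the state.
- env.get_obs(): the state, without advancing time (a new reading comes with each control period).
- env.read_camera(name): name is "side" or "top"; returns (picture, depth): 420x560x3 uint8, red, green, blue; 420x560 float32, m along the optical axis (not along the pixel's ray), 0 where there is no reading.
- env.camera_model(name): a dict with "K" (3x3 intrinsics, pixels), "rvec" (rotation vector, rad) and "tvec" (3), from world to camera coordinates, as OpenCV has them. Camera axes: x right, y down, z forward; pixel columns grow to the right and rows downward; lengths in m; the calibration is good to about 2 mm. A picture is of the moment at which its call begins. camera_model takes no time and is no camera call.
- env.sign_off(): hands the job in; it is judged then, once.
The state is a dict: "time_s": time; "qpos": joint angles; "joint_velocities": joint speeds; "effort": joint torques, N m; "tool_pos": TCP position; "tool_rot": TCP orientation; "force": force on the tool from outside, world axes, zero at the start; "wrist_torque": the same for the moment, N m; "grip_width": finger opening in m; "grasp_force": force on a finger pad.
Only numpy, scipy, OpenCV 4.12 (cv2) and the standard library are available. Lean on these libraries where they do the work, as an engineer would, in place of code of your own. Each camera call takes 0.05 s, during which the arm holds its last target. There are 200 camera calls.

### The job

Show the overhead camera which sample goes where: point at the red-capped tube in the white rack by holding the fingertips still about 2 to 3 cm above the middle of its cap for two seconds, then point in the same way, for two seconds, at the empty hole ringed in green in the grey carrier. Then push the orange lever on the switch box all the way over to its far side and draw clear of it. Do not touch the tubes, the rack, the carrier or any of the loose things standing about, and do not bring the fingertips down over any other tube.

Things in the scene. Friction and masses are not known exactly. Their poses are not given: they have to be found in the camera images.
- tube_red_cap (a point): the sample to be shown, in one of the four places of the white rack (the only red cap): clear sample tube 24 mm across with a red cap 29 mm across, 80 mm long in all, standing loose and upright; this point is the centre of the cap's top face, 90 mm above the table; z up
- free_mouth (a point): centre of the mouth of the one empty hole (25.6 mm wide, 50 mm deep) of the carrier, level with the carrier's top, 60 mm above the table; a bright green ring 42 mm across lies round it. Its nearest tubes stand 60 mm away, their caps reaching 30 mm above this point; z up
- lever (a joint): confirm lever on the switch box: hinge, rad; 0 = leaning fully towards the robot side (-x of the box), 1.0 = leaning fully to the far side (+x of the box), 0.5 = upright; light friction (about 1 N at the knob), stays where it is left, has stops at 0 and 1.0; starts between 0 and 0.2
- lever_tip (a point): centre of the orange ball knob (26 mm diameter) at the end of the lever, 70 mm from its hinge; the hinge axis is along the box's y axis, above the box's centre, 27 mm above the table; the knob centre is at 88 mm height at either end of the swing and 97 mm when upright; its horizontal offset from the hinge is 34 mm at either end
- switch_box: grey switch box fixed to the table, 120 x 100 x 30 mm (x, y, z), lamps and a dark strip on its top, the lever in its middle; origin: centre of its underside, x = the direction in which the lever is pushed to confirm (away from the robot, box yaw within 0.3 rad)
- rack: white tube rack, 50 x 200 x 60 mm, fixed; four holes in a row along its y, 50 mm apart, each holding a tube with a differently coloured cap; origin: centre of its underside
- carrier: grey sample carrier of the analyser, 120 x 120 x 60 mm, fixed; four holes on a 60 mm square, three holding tubes and one empty; origin: centre of its underside
- reagent: brown reagent bottle with blue cap, 60 mm across, 140 mm tall, loose; origin: centre of its underside
- sharps_pot: yellow lidded pot, 88 mm across, 93 mm tall, loose; origin: centre of its underside
- beaker: clear beaker, 64 mm across, 80 mm tall, loose; origin: centre of its underside
- tip_box: pipette-tip box, 122 x 87 x 85 mm, loose; origin: centre of its underside
- pipette: white pipette lying along its x, about 235 mm long, 28 mm high, loose; origin: under the middle of its handle
- tube_blue: another sample in the white rack: clear tube with a blue cap 29 mm across, 80 mm tall, standing loose and upright; origin: centre of its underside, so the cap's top is 80 mm above it
- tube_white: another sample in the white rack: clear tube with a white cap 29 mm across, 80 mm tall, standing loose and upright; origin: centre of its underside, so the cap's top is 80 mm above it
- tube_yellow: another sample in the white rack: clear tube with a yellow cap 29 mm across, 80 mm tall, standing loose and upright; origin: centre of its underside, so the cap's top is 80 mm above it
- loaded_blue: a sample already loaded in the grey carrier: clear tube with a blue cap 29 mm across, 80 mm tall, standing loose and upright; origin: centre of its underside, so the cap's top is 80 mm above it
- loaded_white: a sample already loaded in the grey carrier: clear tube with a white cap 29 mm across, 80 mm tall, standing loose and upright; origin: centre of its underside, so the cap's top is 80 mm above it
- loaded_yellow: a sample already loaded in the grey carrier: clear tube with a yellow cap 29 mm across, 80 mm tall, standing loose and upright; origin: centre of its underside, so the cap's top is 80 mm above it
- tube_red: the red-capped tube as a whole; origin: centre of its underside, 80 mm below the cap's top
Things that resemble listed ones, but are neither listed nor needed, are in the scene too. Leave any brown or purple look-alike of the switch_box alone. Leave any brown look-alike of the tube_red alone.

How it is judged (in metres and radians):
On the way, in this order (a step that is already met when the one before it is completed fails the run):
1. the fingertips have dwelt just above the red cap (horizontal distance between the grasp point and tube_red_cap below 0.02 m and z of the grasp point in the frame of tube_red_cap between 0.008 and 0.08 m), for 1.5 s.
2. the fingertips have dwelt just above the empty hole ringed in green (horizontal distance between the grasp point and free_mouth below 0.02 m and z of the grasp point in the frame of free_mouth between 0.008 and 0.08 m and value of joint lever below 0.4 rad), for 1.5 s.
3. the lever is over on its far side (value of joint lever above 0.85 rad), for 0.2 s.
At the end, for the whole second after the job is handed in: The lever is at more than 0.85 rad of its 1.0 rad swing (far side), every tube is within 8 mm of where it started, and the bottle, pot, beaker, tip box and pipette are within 10 mm of where they started (value of joint lever above 0.85 rad and distance of each of tube_red, tube_blue, tube_white, tube_yellow, loaded_blue, loaded_white, loaded_yellow from where it was at the start of the episode below 0.008 m and distance of each of reagent, sharps_pot, tip_box, pipette, beaker from where it was at the start of the episode below 0.01 m); the robot touches nothing.
It fails at once if a sample tube was touched (contact force between any of the fingers, the arm and tube_red above 0.3 N or contact force between any of the fingers, the arm and tube_blue above 0.3 N or contact force between any of the fingers, the arm and tube_white above 0.3 N or contact force between any of the fingers, the arm and tube_yellow above 0.3 N or contact force between any of the fingers, the arm and loaded_blue above 0.3 N or contact force between any of the fingers, the arm and loaded_white above 0.3 N or contact force between any of the fingers, the arm and loaded_yellow above 0.3 N).
It fails at once if the rack or the carrier was touched (contact force between any of the fingers, the arm and rack above 1 N or contact force between any of the fingers, the arm and carrier above 1 N).
It fails at once if the bottle, pot, beaker, tip box or pipette was touched (contact force between any of the fingers, the arm and reagent above 0.3 N or contact force between any of the fingers, the arm and sharps_pot above 0.3 N or contact force between any of the fingers, the arm and tip_box above 0.3 N or contact force between any of the fingers, the arm and pipette above 0.3 N or contact force between any of the fingers, the arm and beaker above 0.3 N).
It fails at once if the fingertips were brought down over another tube (within 12 mm sideways and the grasp point less than 55 mm above its cap) ((horizontal distance between the grasp point and tube_blue below 0.012 m and z of the grasp point in the frame of tube_blue below 0.135 m) or (horizontal distance between the grasp point and tube_white below 0.012 m and z of the grasp point in the frame of tube_white below 0.135 m) or (horizontal distance between the grasp point and tube_yellow below 0.012 m and z of the grasp point in the frame of tube_yellow below 0.135 m) or (horizontal distance between the grasp point and loaded_blue below 0.012 m and z of the grasp point in the frame of loaded_blue below 0.135 m) or (horizontal distance between the grasp point and loaded_white below 0.012 m and z of the grasp point in the frame of loaded_white below 0.135 m) or (horizontal distance between the grasp point and loaded_yellow below 0.012 m and z of the grasp point in the frame of loaded_yellow below 0.135 m)).
It also fails if it takes over 58 s, if anything falls off the work surface, if the arm or the gripper's body presses on something with over 40 N, if the wrist force passes 120 N, or if a joint passes its speed limit or range.

## Working session

There is one attempt and no reset: what is moved stays moved. The work goes in short steps, Python scripts to look and compute and a tool call to move; the robot and the scene stay as the last step left them, time stands still between calls to the robot, and variables do not carry over. Pictures are saved under pics/ and viewed, at most 10 in all, crops included, and the job is handed in when it is done.

Besides the shell and the picture viewer there is one more tool, called after "Emit:" by a JSON object that holds its "op" and its "data". drive_tool: Moves the arm, as the interface text tells. Its arguments: {"type":"object","properties":{"moves":{"type":"array","items":{"type":"number"}},"squeeze":{"type":"number"}},"required":["moves"]}

```bash
mkdir -p pics
cat > h.py <<'E'
import numpy as np, cv2
from cell import env
def cast(name,u,v,z):
    m=env.camera_model(name);R=cv2.Rodrigues(np.array(m["rvec"],float))[0];t=np.array(m["tvec"],float).ravel()
    c=-R.T@t; d=R.T@np.linalg.inv(m["K"])@np.array([u,v,1.]); return c+d*(z-c[2])/d[2]
E
python3 - <<'E'
from h import *
for n in("top","side"):
    p,d=env.read_camera(n); np.savez(n,p=p,d=d); cv2.imwrite(f"pics/{n}0.png",p[...,::-1]); print(n,cast(n,280,210,0),cast(n,280,100,0))
    m=env.camera_model(n);R=cv2.Rodrigues(np.array(m["rvec"],float))[0];print(-R.T@np.array(m["tvec"]).ravel())
o=env.get_obs();print(o["time_s"],o["tool_pos"],o["tool_rot"],env.grasp_offset)
E
```

```text
top [ 0.54057991 -0.02696609  0.        ] [ 0.89477843 -0.02528195  0.        ]
[0.39552707 0.00298773 1.38908691]
side [ 5.71873757e-01 -8.50657225e-02 -1.11022302e-16] [ 0.73157859 -0.70982768  0.        ]
[0.34834436 0.8304939  0.92031409]
0.1 [ 0.24676086 -0.60080862  0.22157662] [-1.79901892e+02  6.84490630e-03  2.23385292e+01] 0.0187
```

View pics/top0.png

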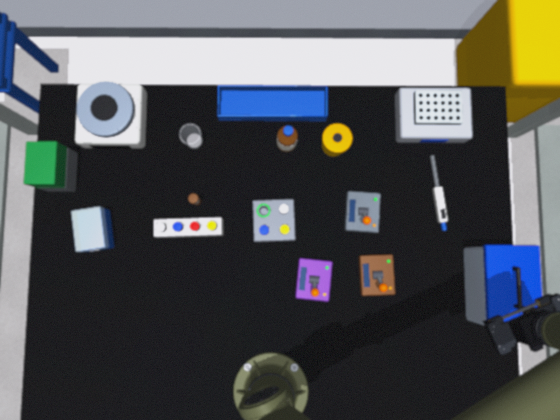

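View pics/side0.png

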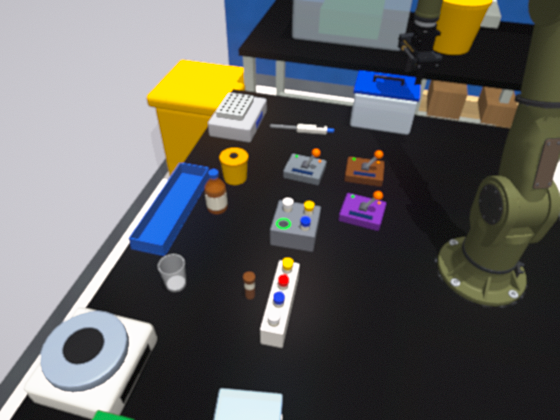

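The top view shows the red cap near (195,226), the green ring at (264,211) and the grey switch box at (364,212) with its orange knob at (367,220). The look-alikes are purple (314,280) and brown (378,275). Next I'll measure these.

Run:
```python
from h import *
p=np.load("top.npz")["p"]; h=cv2.cvtColor(p,cv2.COLOR_RGB2HSV)
def find(lab,lo,hi,roi,z):
    x0,y0,x1,y1=roi; m=np.zeros(h.shape[:2],np.uint8); m[y0:y1,x0:x1]=cv2.inRange(h,lo,hi)[y0:y1,x0:x1]
    n,_,s,c=cv2.connectedComponentsWithStats(m)
    for i in range(1,n):
        if s[i,4]>8: print(lab,s[i,4],s[i,:4],c[i].round(1),cast("top",*c[i],z).round(4))
find("red",(0,150,80),(5,255,255),(150,210,230,245),.09)
find("yel",(20,120,80),(35,255,255),(150,210,300,245),.09)
find("blu",(105,150,80),(130,255,255),(150,210,300,245),.09)
find("white",(0,0,150),(180,60,255),(270,195,300,220),.09)
find("green",(45,120,80),(80,255,255),(250,195,290,225),.06)
find("knob",(5,150,120),(20,255,255),(340,185,385,235),.088)
find("box",(80,20,60),(125,120,200),(335,180,390,240),.03)
m=np.zeros(h.shape[:2],np.uint8); m[180:240,335:390]=(p[180:240,335:390].max(2)>60)*255
c=max(cv2.findContours(m,0,2)[0],key=cv2.contourArea); r=cv2.minAreaRect(c);print(r)
B=np.array([cast("top",*q,.03)[:2] for q in cv2.boxPoints(r)]);print(B.round(4),B.mean(0))
for n,u,v in(("pot",337,138),("bottle",288,130),("purpleknob",316,292),("brownknob",383,288),("pipette",434,200)): print(n,cast("top",u,v,.09).round(3))
cv2.imwrite("pics/c.png",cv2.resize(p[185:310,150:400,::-1],None,fx=3.2,fy=3.2,interpolation=2))
s=np.load("side.npz")["p"]; h=cv2.cvtColor(s,cv2.COLOR_RGB2HSV)
for lab,lo,hi,roi,z in(("red",(0,150,80),(5,255,255),(270,270,300,292),.088),("green",(45,120,80),(80,255,255),(270,210,300,240),.06),("knob",(5,150,120),(20,255,255),(300,145,325,160),.088)):
    x0,y0,x1,y1=roi; ys,xs=np.nonzero(cv2.inRange(h,lo,hi)[y0:y1,x0:x1]); print(lab,len(xs),cast("side",xs.mean()+x0,ys.mean()+y0,z).round(4))
```

```text
red 36 [191 222   8   8] [194.4 225.4] [0.4842 0.224  0.09  ]
yel 58 [207 221   9   9] [211.4 225.1] [0.4857 0.1744 0.09  ]
yel 65 [280 225   9   9] [284.1 228.9] [ 0.4761 -0.0373  0.09  ]
blu 50 [174 223   8   8] [177.4 226.2] [0.4815 0.2734 0.09  ]
blu 56 [260 226   8   8] [263.7 229.5] [0.4738 0.0221 0.09  ]
white 461 [270 200  24  20] [281.4 209.6] [ 0.5323 -0.029   0.09  ]
green 47 [257 204  13  13] [262.9 209.8] [0.5347 0.0254 0.06  ]
knob 46 [363 216   8   8] [366.4 219.8] [ 0.5043 -0.2773  0.088 ]
box 1192 [345 190  37  43] [362.6 210.7] [ 0.537  -0.2785  0.03  ]
((362.6861877441406, 211.33448791503906), (35.11577224731445, 41.10541915893555), 3.3664605617523193)
[[ 0.4752 -0.221 ]
 [ 0.6012 -0.2296]
 [ 0.5956 -0.337 ]
 [ 0.4696 -0.3274]] [ 0.53539807 -0.27878079]
pot [ 0.747 -0.193  0.09 ]
bottle [ 0.771 -0.048  0.09 ]
purpleknob [ 0.295 -0.129  0.09 ]
brownknob [ 0.308 -0.322  0.09 ]
pipette [ 0.564 -0.475  0.09 ]
red 95 [0.4852 0.2284 0.088 ]
green 90 [0.5358 0.0232 0.06  ]
knob 65 [ 0.5058 -0.2827  0.088 ]
```

View pics/c.png

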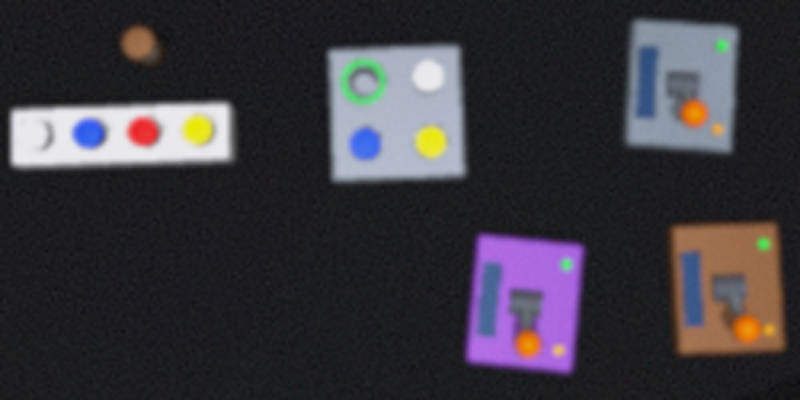

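Emit:
{"op": "drive_tool", "data": {"moves": [0.7,-0.5,-0.1,0.5,0,1.7,-1.1,-0.3,1.0,0,2.7,-1.7,-0.5,1.6,0,3.7,-2.3,-0.5,2.2,0,4.6,-2.8,-0.5,2.6,0], "squeeze": 5}}

```text
time_s: 0.72
tool_pos: [0.3756, -0.4259, 0.2424]
tool_rot: [-180.0, 0.0, -3.8]
force: [1.0, -0.2, -0.8]
grip_width: 0.0449
grasp_force: 0.0
```

```bash
cat > go.py <<'E'
import sys
from h import *
o=env.get_obs();P=np.array(o["tool_pos"]);y=np.radians(o["tool_rot"][2])
print(o["time_s"],P.round(4),np.round(o["tool_rot"],2),np.round(o["force"],1),o["grip_width"],np.round(o["qpos"],0))
a=[float(v) for v in sys.argv[1:]]
for i in range(0,len(a),3):
    d=np.array(a[i:i+3])-P; c,s=np.cos(y),np.sin(y)
    print(a[i:i+3],np.round(np.array([c*d[0]+s*d[1],s*d[0]-c*d[1],-d[2]])/.04,2))
print("turn to -4:",round((np.degrees(y)+4)/10,2))
E
python3 go.py .5 -.25 .24  .54 .02 .24
```

```text
0.725 [ 0.3756 -0.4259  0.2424] [-1.7998e+02  1.0000e-02 -3.7600e+00] [ 1.  -0.2 -0.8] 0.04494941890489635 [ 54.   8.  -9.  93.   1.  79. -49.]
[0.5, -0.25, 0.24] [ 2.81 -4.59  0.06]
[0.54, 0.02, 0.24] [  3.37 -11.39   0.06]
turn to -4: 0.02
```

Emit:
{"op": "drive_tool", "data": {"moves": [0.6,-0.8,0,0,0,1.2,-1.9,0,0,0,1.8,-3.0,0,0,0,2.4,-4.1,0,0,0,2.8,-5.2,0,0,0]}}

```text
time_s: 1.35
tool_pos: [0.5004, -0.2255, 0.2421]
tool_rot: [-180.0, 0.0, -3.6]
force: [0.3, -0.4, -0.5]
grip_width: 0.0018
grasp_force: 0.0
```

Emit:
{"op": "drive_tool", "data": {"moves": [0,-1.1,0,0,0,0.1,-2.3,0,0,0,0.2,-3.5,0,0,0,0.3,-4.7,0,0,0,0.3,-5.7,0,0,0]}}

```text
time_s: 1.98
tool_pos: [0.526, 0.0016, 0.2422]
tool_rot: [-180.0, 0.0, -3.6]
force: [0.1, -0.1, 0.1]
grip_width: 0.0008
grasp_force: 0.0
```

```bash
python3 go.py .485 .226 .24
```

```text
1.975 [0.526  0.0016 0.2422] [-1.7999e+02  3.0000e-02 -3.5900e+00] [ 0.1 -0.1  0.1] 0.0007540099477073064 [ 26.   4. -30.  98.   2.  78. -98.]
[0.485, 0.226, 0.24] [-1.38 -5.53  0.06]
turn to -4: 0.04
```

Emit:
{"op": "drive_tool", "data": {"moves": [-0.2,-1.1,0,-0.5,0,-0.5,-2.3,0,-1.0,0,-0.9,-3.5,0,-1.5,0,-1.2,-4.6,0,-2.0,0,-1.4,-5.5,0,-2.0,0]}}

```text
time_s: 2.6
tool_pos: [0.4834, 0.2245, 0.2424]
tool_rot: [180.0, 0.0, 16.5]
force: [0.7, -1.6, -0.9]
grip_width: 0.0004
grasp_force: 0.0
```

```bash
python3 go.py .485 .226 .115
python3 - <<'E'
from h import *
for n in("top","side"):
    p,d=env.read_camera(n); cv2.imwrite(f"pics/{n}1.png",p[...,::-1])
a,b=[cv2.imread(f"pics/{n}1.png") for n in("top","side")]
cv2.imwrite("pics/m1.png",np.hstack([cv2.resize(a[120:300,130:330],(400,360)),cv2.resize(b[120:360,170:370],(300,360))]))
E
```

```text
2.6 [0.4834 0.2245 0.2424] [1.7999e+02 1.0000e-02 1.6460e+01] [ 0.7 -1.6 -0.9] 0.0003745647877307542 [  12.    6.  -43.   97.    4.   78. -105.]
[0.485, 0.226, 0.115] [ 0.05 -0.02  3.18]
turn to -4: 2.05
```

View pics/m1.png

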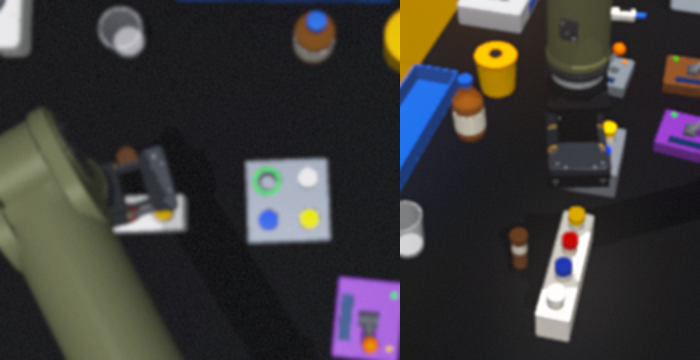

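The side crop shows all four tubes standing untouched, with the red cap at (570,240). In the top crop the gripper is over it. I'll descend now.

Emit:
{"op": "drive_tool", "data": {"moves": [0,0,0.7,0,0,0,0,1.5,0,0,0,0,2.2,0,0,0,0,2.8,0,0,0,0,3.1,0,0]}}

```text
time_s: 3.32
tool_pos: [0.4838, 0.2211, 0.1168]
tool_rot: [180.0, 0.2, 16.3]
force: [0.6, 0.0, 0.7]
grip_width: 0.0007
grasp_force: 0.0
```

```bash
python3 go.py .485 .226 .115
python3 - <<'E'
from h import *
a,b=[env.read_camera(n)[0][...,::-1] for n in("top","side")]
cv2.imwrite("pics/m2.png",np.hstack([cv2.resize(a[190:250,150:230],(480,360)),cv2.resize(b[230:320,240:320],(320,360))]))
E
```

```text
3.325 [0.4838 0.2211 0.1168] [1.7997e+02 1.5000e-01 1.6270e+01] [0.6 0.  0.7] 0.0006813432009666432 [  10.   13.  -42.  106.    9.   65. -108.]
[0.485, 0.226, 0.115] [ 0.06 -0.11  0.05]
turn to -4: 2.03
```

View pics/m2.png

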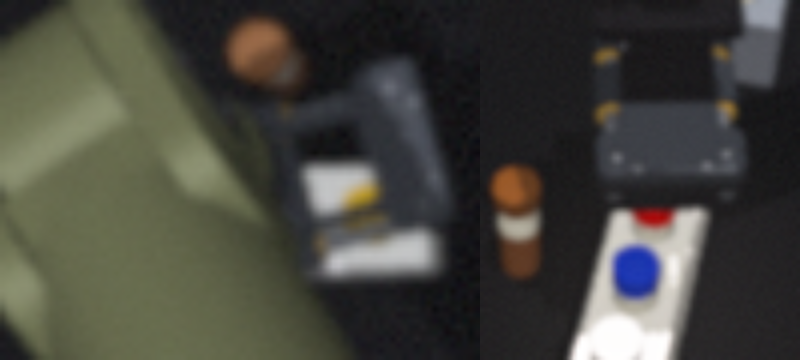

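The side crop shows the gripper body over the red cap, which is partly hidden at (653,215). The blue and white tubes stand clear. I'll nudge the position and dwell.

Emit:
{"op": "drive_tool", "data": {"moves": [0,-0.1,0,0,0,0,-0.1,0,0,0,0,-0.1,0,0,0,0,-0.1,0,0,0,0,-0.1,0,0,0]}}

```text
time_s: 4.05
tool_pos: [0.4834, 0.2263, 0.1186]
tool_rot: [180.0, -0.0, 16.3]
force: [-0.5, 0.0, -0.6]
grip_width: 0.0007
grasp_force: 0.0
```

Emit:
{"op": "drive_tool", "data": {"moves": [0,0,0,0,0,0,0,0,0,0,0,0,0,0,0,0,0,0,0,0,0,0,0,0,0]}}

```text
time_s: 4.68
tool_pos: [0.4833, 0.2264, 0.1185]
tool_rot: [180.0, 0.0, 16.3]
force: [0.2, 0.4, 0.8]
grip_width: 0.0006
grasp_force: 0.0
```

Emit:
{"op": "drive_tool", "data": {"moves": [0,0,0,0,0,0,0,0,0,0,0,0,0,0,0,0,0,0,0,0,0,0,0,0,0]}}

```text
time_s: 5.3
tool_pos: [0.4833, 0.2264, 0.1185]
tool_rot: [180.0, 0.0, 16.3]
force: [-0.6, 0.4, 0.0]
grip_width: 0.0004
grasp_force: 0.0
```

Emit:
{"op": "drive_tool", "data": {"moves": [0,0,0,0,0,0,0,0,0,0,0,0,0,0,0,0,0,0,0,0,0,0,0,0,0]}}

```text
time_s: 5.92
tool_pos: [0.4833, 0.2264, 0.1185]
tool_rot: [180.0, 0.0, 16.3]
force: [0.2, -0.8, 0.0]
grip_width: 0.0006
grasp_force: 0.0
```

Emit:
{"op": "drive_tool", "data": {"moves": [0,0,-1,0,0,0,0,-2,0,0,0,0,-2.8,0,0,0,0,-3.1,0,0,0,0,-3.1,0,0]}}

```text
time_s: 6.55
tool_pos: [0.4835, 0.2264, 0.2425]
tool_rot: [180.0, -0.0, 16.3]
force: [0.5, 0.1, -0.3]
grip_width: 0.0004
grasp_force: 0.0
```

```bash
python3 go.py .535 .0245 .24
```

```text
6.55 [0.4835 0.2264 0.2425] [ 1.7999e+02 -4.0000e-02  1.6330e+01] [ 0.5  0.1 -0.3] 0.0004041174181399201 [  12.    7.  -43.   97.    5.   78. -105.]
[0.535, 0.0245, 0.24] [-0.18  5.21  0.06]
turn to -4: 2.03
```

Emit:
{"op": "drive_tool", "data": {"moves": [0,0.8,0,0.5,0,0,1.9,0,1.0,0,-0.1,3.0,0,1.5,0,-0.2,4.2,0,2.0,0,-0.2,5.2,0,2.0,0]}}

```text
time_s: 7.18
tool_pos: [0.5334, 0.0205, 0.2407]
tool_rot: [179.9, 0.2, -4.0]
force: [1.3, 0.3, 0.7]
grip_width: 0.0005
grasp_force: 0.0
```

```bash
python3 go.py .535 .0245 .09
```

```text
7.175 [0.5334 0.0205 0.2407] [ 1.7992e+02  1.6000e-01 -3.9700e+00] [1.3 0.3 0.7] 0.0005365403292737048 [  25.    6.  -32.   97.    3.   78. -101.]
[0.535, 0.0245, 0.09] [ 0.03 -0.1   3.77]
turn to -4: 0.0
```

Emit:
{"op": "drive_tool", "data": {"moves": [0,0,0.6,0,0,0,0,1.4,0,0,0,0,2.2,0,0,0,0,3.0,0,0,0,0,3.5,0,0]}}

```text
time_s: 7.8
tool_pos: [0.5318, 0.0227, 0.099]
tool_rot: [179.9, 0.3, -3.8]
force: [0.3, -0.2, -0.1]
grip_width: 0.0004
grasp_force: 0.0
```

```bash
python3 go.py .535 .0245 .088;  python3 - <<'E'
from h import *
a,b=[env.read_camera(n)[0][...,::-1] for n in("top","side")]
cv2.imwrite("pics/m3.png",np.hstack([cv2.resize(a[180:260,230:320],(405,360)),cv2.resize(b[160:260,240:340],(360,360))]))
E
```

```text
7.8 [0.5318 0.0227 0.099 ] [179.95   0.29  -3.83] [ 0.3 -0.2 -0.1] 0.0004470440943602992 [  23.   12.  -32.  107.    7.   63. -105.]
[0.535, 0.0245, 0.088] [ 0.08 -0.05  0.27]
turn to -4: 0.02
```

View pics/m3.png

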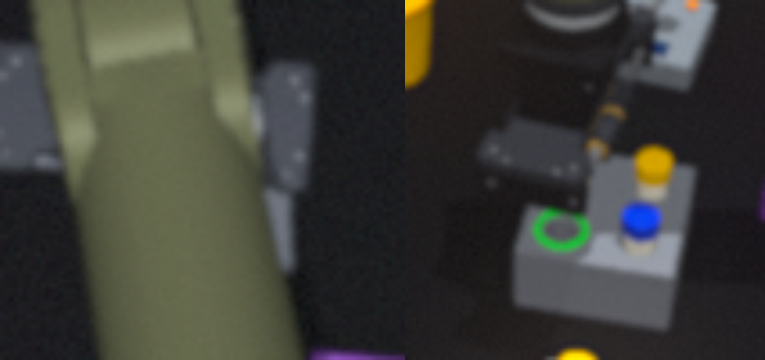

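The side crop shows the green ring at (562,230), the carrier tubes untouched, and the gripper body end at (540,150). To be sure of the fingertip position, I'll project the TCP into this view.

Run:
```python
from h import *
m=env.camera_model("side");b,d=env.read_camera("side");b=b[...,::-1].copy()
t=np.array(env.get_obs()["tool_pos"])
for k,col in((0,(0,0,255)),(.019,(0,255,255)),(.07,(255,0,255)),(.15,(255,255,0))):
    q=cv2.projectPoints((t+[0,0,k])[None],np.array(m["rvec"],float),np.array(m["tvec"],float),m["K"],None)[0].ravel();print(k,q,d[int(q[1]),int(q[0])]); 
b=cv2.resize(b[120:270,230:380],(600,600)).astype(float)*1.8; b=np.clip(b,0,255).astype(np.uint8)
q=(cv2.projectPoints(t[None],np.array(m["rvec"],float),np.array(m["tvec"],float),m["K"],None)[0].ravel()-[230,120])*4
cv2.circle(b,tuple(q.astype(int).tolist()),4,(0,0,255),1)
cv2.imwrite("pics/m4.png",b)
```

```text
0 [284.74803416 213.17591517] 1.0308648
0.019 [284.88170685 208.07879041] 1.0186764
0.07 [285.25610309 193.80254367] 1.0443028
0.15 [285.89364271 169.49227534] 1.0171345
```

View pics/m4.png

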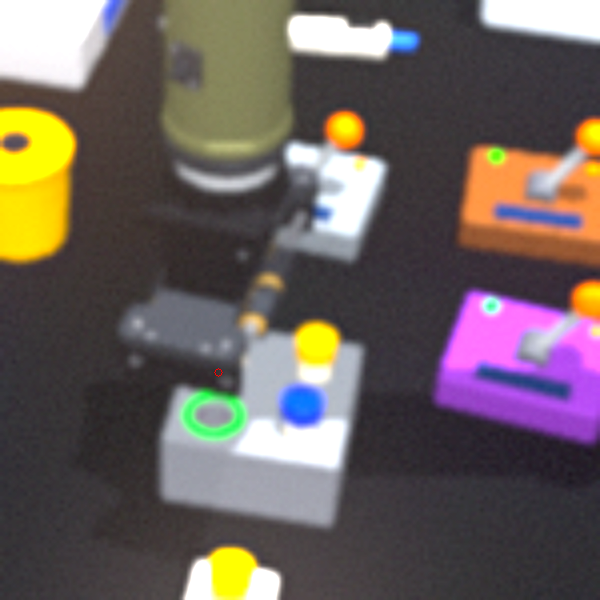

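The projected TCP at (218,372) lies straight above the ring at (213,415), with the body end hiding the fingers. I'll finish lowering and dwell.

Emit:
{"op": "drive_tool", "data": {"moves": [0.1,0,0.1,0,0,0.1,0,0.2,0,0,0.1,0,0.2,0,0,0.1,0,0.2,0,0,0.1,0,0.2,0,0]}}

```text
time_s: 8.57
tool_pos: [0.5382, 0.0243, 0.0948]
tool_rot: [180.0, -0.0, -3.7]
force: [1.0, 0.6, -1.0]
grip_width: 0.0007
grasp_force: 0.0
```

Emit:
{"op": "drive_tool", "data": {"moves": [0,0,0,0,0,0,0,0,0,0,0,0,0,0,0,0,0,0,0,0,0,0,0,0,0]}}

```text
time_s: 9.2
tool_pos: [0.5381, 0.0243, 0.0945]
tool_rot: [180.0, 0.0, -3.7]
force: [-0.6, -0.1, -0.5]
grip_width: 0.001
grasp_force: 0.0
```

Emit:
{"op": "drive_tool", "data": {"moves": [0,0,0,0,0,0,0,0,0,0,0,0,0,0,0,0,0,0,0,0,0,0,0,0,0]}}

```text
time_s: 9.82
tool_pos: [0.5381, 0.0243, 0.0945]
tool_rot: [180.0, 0.0, -3.7]
force: [-0.7, 0.2, -0.2]
grip_width: 0.0007
grasp_force: 0.0
```

Emit:
{"op": "drive_tool", "data": {"moves": [0,0,0,0,0,0,0,0,0,0,0,0,0,0,0,0,0,0,0,0,0,0,0,0,0]}}

```text
time_s: 10.45
tool_pos: [0.5381, 0.0243, 0.0945]
tool_rot: [180.0, -0.0, -3.7]
force: [-0.3, -0.5, 0.1]
grip_width: 0.0005
grasp_force: 0.0
```

Emit:
{"op": "drive_tool", "data": {"moves": [0,0,-1,0,0,0,0,-2,0,0,0,0,-3,0,0,0,0,-3.7,0,0,0,0,-3.7,0,0]}}

```text
time_s: 11.08
tool_pos: [0.5396, 0.0245, 0.245]
tool_rot: [180.0, -0.3, -3.7]
force: [-0.1, -0.3, -0.4]
grip_width: 0.0007
grasp_force: 0.0
```

```bash
python3 go.py .44 -.28 .24
```

```text
11.075 [0.5396 0.0245 0.245 ] [179.99  -0.28  -3.66] [-0.1 -0.3 -0.4] 0.0007452101673525717 [  25.    6.  -32.   96.    3.   78. -102.]
[0.44, -0.28, 0.24] [-2.    7.76  0.12]
turn to -4: 0.03
```

Emit:
{"op": "drive_tool", "data": {"moves": [-0.2,1.0,0,0,0,-0.5,2.2,0,0,0,-0.8,3.4,0,0,0,-1.1,4.6,0,0,0,-1.4,5.6,0,0,0]}}

```text
time_s: 11.7
tool_pos: [0.4663, -0.1975, 0.241]
tool_rot: [-180.0, 0.1, -3.7]
force: [1.0, 0.8, -0.8]
grip_width: 0.0005
grasp_force: 0.0
```

Emit:
{"op": "drive_tool", "data": {"moves": [-0.1,0.6,0,0,0,-0.3,1.2,0.3,0,0,-0.5,1.8,0.8,0,0,-0.6,2.1,1.2,0,0,-0.6,2.1,1.6,0,0]}}

```text
time_s: 12.32
tool_pos: [0.438, -0.2781, 0.1769]
tool_rot: [-180.0, 0.1, -3.7]
force: [0.1, 0.4, -0.3]
grip_width: 0.001
grasp_force: 0.0
```

```bash
python3 go.py .44 -.277 .08;  python3 - <<'E'
from h import *
p=env.read_camera("top")[0]
b=env.read_camera("side")[0]
cv2.imwrite("pics/m5.png",cv2.convertScaleAbs(np.hstack([cv2.resize(p[180:270,310:410,::-1],(400,360)),cv2.resize(b[120:220,250:350,::-1],(360,360))]),alpha=1.6))
E
```

```text
12.325 [ 0.438  -0.2781  0.1769] [-1.7995e+02  6.0000e-02 -3.7500e+00] [ 0.1  0.4 -0.3] 0.0009715439890004825 [ 44.   5. -16. 105.   1.  71. -65.]
[0.44, -0.277, 0.08] [ 0.05 -0.03  2.42]
turn to -4: 0.03
```

View pics/m5.png

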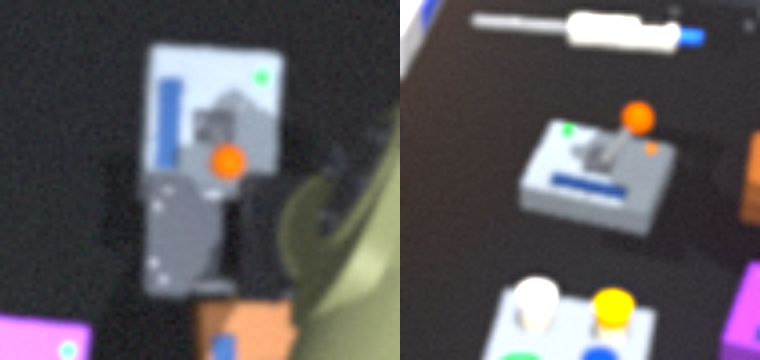

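The top crop shows the gripper just robot-side of the knob (228,160) on the grey box, and the side crop shows the lever still leaning to the robot side. Next: lower, then push.

Emit:
{"op": "drive_tool", "data": {"moves": [0,0,0.6,0,0,0,0,1.2,0,0,0,0,1.8,0,0,0,0,2.4,0,0,0,0,2.5,0,0]}}

```text
time_s: 13.05
tool_pos: [0.4384, -0.2763, 0.0775]
tool_rot: [-179.9, 0.1, -3.6]
force: [0.2, 0.3, 0.3]
grip_width: 0.0005
grasp_force: 0.0
```

Emit:
{"op": "drive_tool", "data": {"moves": [0.3,0,0,0,0,0.7,0,0,0,0,1.1,0,0,0,0,1.4,0,0,0,0,1.7,0,0,0,0]}}

```text
time_s: 13.68
tool_pos: [0.5072, -0.2824, 0.0785]
tool_rot: [-180.0, 0.0, -3.7]
force: [-0.3, 0.2, 0.8]
grip_width: 0.0002
grasp_force: 0.7
```

```bash
python3 go.py .548 -.283 .08
```

```text
13.675 [ 0.5072 -0.2824  0.0785] [-1.80e+02  2.00e-02 -3.67e+00] [-0.3  0.2  0.8] 0.0001645881541726624 [ 40.  17. -16. 102.   5.  61. -71.]
[0.548, -0.283, 0.08] [ 1.02 -0.05 -0.04]
turn to -4: 0.03
```

Emit:
{"op": "drive_tool", "data": {"moves": [0.2,0,0,0,0,0.5,0,0,0,0,0.8,0,0,0,0,1.0,0,0,0,0,1.0,0,0,0,0]}}

```text
time_s: 14.3
tool_pos: [0.5468, -0.2848, 0.0783]
tool_rot: [-180.0, 0.0, -3.6]
force: [0.2, -0.0, -1.1]
grip_width: 0.0008
grasp_force: 0.2
```

```bash
python3 go.py .548 -.283 .08;  python3 - <<'E'
from h import *
p=env.read_camera("side")[0]; h=cv2.cvtColor(p,cv2.COLOR_RGB2HSV); m=cv2.inRange(h,(5,150,120),(20,255,255))
n,_,s,c=cv2.connectedComponentsWithStats(m[130:175,270:335])
for i in range(1,n):
    if s[i,4]>6: print(s[i,4],c[i]+[270,130],cast("side",*(c[i]+[270,130]),.088))
E
```

```text
14.3 [ 0.5468 -0.2848  0.0783] [-179.99    0.     -3.65] [ 0.2 -0.  -1.1] 0.000756627601304473 [ 38.  21. -16.  97.   7.  62. -73.]
[0.548, -0.283, 0.08] [ 0.03 -0.05 -0.04]
turn to -4: 0.04
20 [295.05 150.4 ] [ 0.5715142  -0.27365101  0.088     ]
```

Emit:
{"op": "drive_tool", "data": {"moves": [0.1,0,0,0,0,0.1,0,0,0,0,0.1,0,0,0,0]}}

```text
time_s: 14.72
tool_pos: [0.5474, -0.2849, 0.0783]
tool_rot: [-180.0, 0.3, -3.7]
force: [-7.7, 1.7, 3.6]
grip_width: 0.0004
grasp_force: 3.9
```

Emit:
{"op": "drive_tool", "data": {"moves": [0.1,0,0,0,0,0.1,0,0,0,0,0.1,0,0,0,0]}}

```text
time_s: 15.1
tool_pos: [0.5478, -0.2849, 0.0782]
tool_rot: [-179.9, 0.8, -3.7]
force: [-16.0, 4.6, 10.2]
grip_width: 0.0006
grasp_force: 8.4
```

The lever is at its stop: the force is rising with no further travel. I'll back off and lift.

Emit:
{"op": "drive_tool", "data": {"moves": [-0.3,0,0,0,0,-0.8,0,0,0,0,-1.5,0,0,0,0,-2.2,0,0,0,0,-2.8,0,0,0,0]}}

```text
time_s: 15.72
tool_pos: [0.4422, -0.2785, 0.079]
tool_rot: [179.9, -0.1, -3.7]
force: [-0.2, -0.3, 0.6]
grip_width: 0.0007
grasp_force: 0.0
```

Emit:
{"op": "drive_tool", "data": {"moves": [0,0,-1,0,0,0,0,-2,0,0,0,0,-3,0,0,0,0,-3.5,0,0,0,0,-3.5,0,0]}}

```text
time_s: 16.35
tool_pos: [0.444, -0.2789, 0.2207]
tool_rot: [179.8, -0.3, -3.7]
force: [0.2, -0.7, -0.1]
grip_width: 0.0004
grasp_force: 0.0
```

Emit:
{"op": "drive_tool", "data": {"moves": [0,0,0,0,0,0,0,0,0,0,0,0,0,0,0]}}

```text
time_s: 16.73
tool_pos: [0.4422, -0.278, 0.2176]
tool_rot: [-180.0, 0.1, -3.7]
force: [-0.8, 0.2, -0.1]
grip_width: 0.0003
grasp_force: 0.0
```

```bash
python3 go.py;  python3 - <<'E'
from h import *
for nm,(x0,y0,x1,y1) in(("side",(270,130,335,175)),("top",(340,180,390,235))):
    p=env.read_camera(nm)[0]; h=cv2.cvtColor(p,cv2.COLOR_RGB2HSV); m=cv2.inRange(h,(5,150,120),(20,255,255))
    n,_,s,c=cv2.connectedComponentsWithStats(m[y0:y1,x0:x1])
    for i in range(1,n):
        if s[i,4]>6: print(nm,s[i,4],cast(nm,*(c[i]+[x0,y0]),.088))
    if nm=="side": cv2.imwrite("pics/end.png",p[...,::-1])
E
```

```text
16.725 [ 0.4422 -0.278   0.2176] [-1.7995e+02  7.0000e-02 -3.6700e+00] [-0.8  0.2 -0.1] 0.00034067997007418893 [ 45.   4. -16. 101.   1.  75. -65.]
turn to -4: 0.03
side 62 [ 0.57246798 -0.28706686  0.088     ]
top 48 [ 0.56958993 -0.28098438  0.088     ]
```

View pics/end.png

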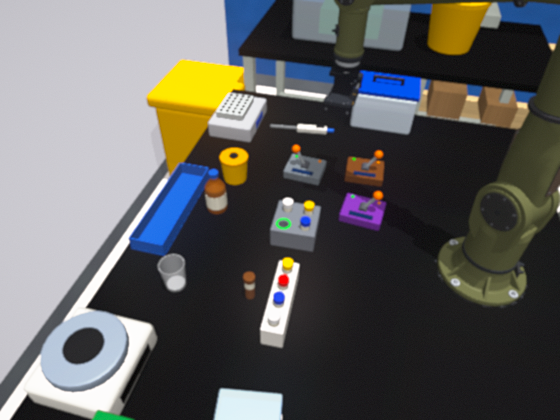

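The side view shows the grey box's knob at (296,149), now leaning to the far side. Everything else is where it was, and the gripper is clear.

```bash
python3 -c "from cell import env; print(env.sign_off())"
```

```text
the job is handed in; nothing more can be done
None
```

I pointed at the red cap and then at the green-ringed hole for about two seconds each (the tips about 3.5 cm above the hole), pushed the grey box's lever to its far stop, drew clear with no sign of touching anything else, and handed the job in at about 17 s; no verdict came back.

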